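# Tip the handheld navigation unit onto its back and push it home in the charging berth

## Robot

A 7-joint arm with a two-finger parallel gripper is mounted at the origin on the work surface. World frame = base frame: x ahead of the robot, y to its left, z up, the work surface at z = 0. Lengths are in m, angles in rad, forces in N, time in s.
With the tool pointing down it reaches from about 0.4 to 0.85 m from the base axis. Payload 4.5 kg.
Tool frame: the origin (TCP) lies midway between the tips of the shut fingers; the grasp point (between the pads) lies 19 mm behind it (r.hold_point_z is the distance from the TCP to the grasp point, in m); z points along the fingers, y is the direction in which the jaws open and shut (so a half turn about z gives the same grasp; the last joint's range is limited). The gripper opens to 88 mm and grips with 3 to 60 N. Pads are 18 mm wide; open, the fingers measure 123 mm over their backs; the gripper's body (75 mm by 187 mm) begins 45 mm behind the grasp point.
Start: joints at [-1.192, 0.689, -0.195, 1.565, 0.157, 0.902, -0.215], TCP at [0.211, 0.588, 0.215] pointing down, gripper open.
Joint ranges: [-3.01, 3.01], [-0.46, 2.08], [-1.47, 1.51], [0.13, 2.56], [-1, 4.14], [0.04, 2.09], [-2.66, 2.66]. Speed limits (rad/s): [2.57, 2.57, 3.14, 3.14, 3.14, 3.14, 3.14].

## Interface

Orientations are given as a unit quaternion [x, y, z, w].
In Python, from plant import r gives the robot as it stands. The module is installed in compiled form; this text tells all that it offers.
- The arm moves only by the tool move_arm, never from a script. Its arguments are lists of equal length, an entry for each row: "turn": the turn, a rotation vector about the tool's x, y, z in units of 2 pi rad (1.0 is 2 pi rad), a list of three; "dp": the shift along the tool's x, y, z in units of 2.5 cm (1.0 is 2.5 cm), a list of three; "jaw": the closure, from -1 (fully open) to 1 (shut), so that 0 is half open. In form: {"turn": [[wx, wy, wz], ...], "dp": [[x, y, z], ...], "jaw": [jaw, ...]}. A call has 1 to 10 rows; each row shifts and turns the commanded pose from where the row before left it, along the tool's axes as they then stand; what a row does not reach is not made up. A row lasts 1/12 s, in which the tool goes at most 41.7 mm and 7.16 degrees, less where a joint would pass 70% of its speed; a pose out of reach is approached as far as the arm can. A call with a number of a shift or a turn outside -1 to 1 is refused whole. A call with a gripper value outside its range is refused whole. The fingers move at their own pace and stop on an object; "newtons" is the grip in N (left out, the last holds). Time passes only in rows, so rows that do not move let the fingers close. It gives the time, the measured TCP pose, the force and the opening at its end, in the units of the state.
- r.get_state(): the state, without advancing time (a new reading comes with each control period).
- r.snapshot(name): name is "scene" or "top" or "wrist"; returns a dict with "frame" (384x512x3 uint8, blue, green, red), "mtx" (3x3 intrinsics, pixels), "origin" and "orientation" of the camera in the world; the wrist camera has in their place "tool_from_camera" (4x4, takes a point from camera to tool coordinates, whose origin is the TCP and whose axes are the flange's). Camera axes: x right, y up, looking along -z (the intrinsics and any distortion apply to the point x, -y, -z); pixel columns grow to the right and rows downward; lengths in m; the calibration is good to about 2 mm. A picture is of the moment at which its call begins: read the wrist's pose just before it. There is no depth.
- r.finish_job(): hands the job in, once; it reports no verdict.
The state is a dict: "clock": time; "q": joint angles; "qd": joint speeds; "joint_torque": joint torques, N m; "tool_pos": TCP position; "eef_rot": TCP orientation; "contact_force": force on the tool from outside, world axes, zero at the start; "moment": the same for the moment, N m; "opening": opening from 0.0 (shut) to 1.0 (fully open).
Only numpy, scipy, OpenCV 4.12 (cv2) and the standard library are available. Lean on these libraries where they do the work, as an engineer would, in place of code of your own. Each camera call takes 0.05 s, during which the arm holds its last target.

## Task

The yellow handheld navigation unit is standing on end in its charging berth. Without picking it up, push it high on its screen side so that it topples onto its back between the rails, then gently push its foot end so that it slides top-first under the dark metal cover, feel for the hidden sprung contact there, press it in for a moment, firmly but never hard, and back off slowly so that the unit stays in touch with the contact. Leave the dish, the orange light and the key hook alone.

Things in the scene. Friction and masses are not known exactly. Their poses are not given: they have to be found in the camera images.
- unit: Loose yellow handheld navigation unit, box 32 (own x) x 58 (y) x 130 mm (z), 0.2 to 0.33 kg. Origin: centre of the foot end; z runs to the top end. It starts standing on the berth floor, centre at berth x -125 to -95 mm. Lying right, its x points down, its z along berth +x, origin 16 mm above the floor. Never press it with over 15 N nor lift it (foot end stays under 60 mm above the bench).
- unit_screen (a point): Middle of the blank dark screen, on the unit's own -x face, 86 mm above its foot; its plain back is the +x face. The screen faces the berth's open near end, the back faces the covered end. A push of under 2 N at 90 to 110 mm above the foot tips the unit; it falls by itself past about 14 degrees of lean. Axes as the unit's.
- berth: Fixed wooden channel on the bench, 320 mm long (own x -170 to +150 mm), 94 mm wide. Origin: bench level, on its centre line. Own x runs from the open near end to the covered far end, z up. Floor 10 mm above the bench; a rail on each side, 14 mm wide, top 26 mm above the bench, 66 mm free between the rails.
- hood: Dark metal cover fixed on the berth's far end, same axes. Origin: bench level, middle of its mouth, at berth x = +75 mm. 78 mm long, 100 wide, top at 64 mm, mouth 60 mm high above the bench; the lying unit passes under it freely. Inside hides a flat sprung contact bar 60 mm wide, its resting face 15 to 50 mm in from the mouth, different each time and not reported: find it by feel.
- contact_mouth (a point): Point in the middle of the cover's mouth, 26 mm above the bench, berth axes. The bar behind it gives 0.6 N per mm over 14 mm, then stops hard. Sliding the unit alone takes 1 to 3 N; a steady push of 7 to 9 N in all is right (the bar needs at least 3 N for 0.3 s, never over 15 N). Back off slowly: the spring returns the unit some mm, then friction holds it lightly on the bar.
- dish: Loose white ceramic dish, 90 mm across, 35 mm high, on the bench beside the berth. Origin: centre of its underside. Leave alone.
- light: Loose orange buoyancy light standing on the bench, round, 52 mm across, 100 mm high. Origin: centre of its underside. Leave alone.
- keyhook: Stainless stand with an upturned hook for boat keys, about 150 mm high, fixed on the bench beside the berth. Origin: centre of its foot. Leave alone.
Things that resemble listed ones, but are neither listed nor needed, are in the scene too. Of the things like the unit, leave any that is blue or green; of the rest the smaller one is meant.

How it is judged:
On the way, in this order (a step that is already met when the one before it is completed fails the run):
1. the unit has toppled and lies on its back, screen up, between the rails, not yet touching the contact (angle between unit's own x axis and vertical above 3 rad and y of unit in the frame of berth between -0.01 and 0.01 m and z of unit in the frame of berth below 0.034 m and angle between the z axis of unit and the x axis of berth, either way round below 0.12 rad and contact force between unit and hood below 0.1 N), for 0.2 s.
2. lying on its back, the unit presses the hidden sprung contact with at least 3 N (angle between unit's own x axis and vertical above 3 rad and y of unit in the frame of berth between -0.01 and 0.01 m and z of unit in the frame of berth below 0.034 m and angle between the z axis of unit and the x axis of berth, either way round below 0.12 rad and contact force between unit and hood above 3 N), for 0.3 s.
At the end, for the whole second after the job is handed in: The unit lies at rest on its back, screen up (within 8 degrees), between the rails and in line with them (within 10 mm and 7 degrees), its top end under the cover and still pressing the hidden sprung contact with at least 0.2 N (angle between unit's own x axis and vertical above 3 rad and y of unit in the frame of berth between -0.01 and 0.01 m and z of unit in the frame of berth below 0.034 m and angle between the z axis of unit and the x axis of berth, either way round below 0.12 rad and contact force between unit and hood above 0.2 N and linear speed of unit below 0.01 m/s); the robot touches nothing.
It fails at once if the robot presses the unit with more than 15 N (contact force between any of the arm, the fingers and unit above 15 N).
It fails at once if the unit is jammed against the contact or the cover with more than 15 N (contact force between unit and hood above 15 N).
It fails at once if the unit is picked up: its foot end rises more than 60 mm above the bench (height (world z) of unit above 0.06 m).
It fails at once if the dish or the light is moved more than 15 mm, or the light is tipped (distance of any of dish, light from where it was at the start of the episode above 0.015 m or angle between light's own z axis and vertical above 0.3 rad).
It fails at once if the key hook is struck with more than 5 N (contact force between any of the arm, the fingers and keyhook above 5 N).
It also fails if it takes over 54 s, if anything falls off the work surface, if the arm or the gripper's body presses on something with over 40 N, if the wrist force passes 120 N, or if a joint passes its speed limit or range.

## Working session

There is one attempt and no reset: what is moved stays moved. The work goes in short steps, Python scripts to look and compute and a tool call to move; the robot and the scene stay as the last step left them, time stands still between calls to the robot, and variables do not carry over. Pictures are saved under pics/ and viewed, and the job is handed in when it is done.

Besides the shell and the picture viewer there is one more tool, called after "Emit:" by a JSON object that holds its "name" and its "arguments", one argument or row to a line. move_arm: Moves the arm, as the interface text tells. Shifts and turns lie within -1 to 1; 1 stands for 2.5 cm of shift or 2 pi rad of turn. Its arguments: {"type":"object","properties":{"turn":{"type":"array","items":{"type":"array","items":{"type":"number","minimum":-1,"maximum":1}}},"dp":{"type":"array","items":{"type":"array","items":{"type":"number","minimum":-1,"maximum":1}}},"jaw":{"type":"array","items":{"type":"number"}},"newtons":{"type":"number"}},"required":["turn","dp","jaw"]}

```bash
mkdir -p pics
cat > h.py <<'E'
import numpy as np, cv2
from scipy.spatial.transform import Rotation as R
from plant import r
def ray(s,u,v,o=None,q=None):
    K=s["mtx"]; d=np.linalg.inv(K)@np.array([u,v,1.]); d=np.array([d[0],-d[1],-d[2]])
    q=R.from_quat(s["orientation"]).as_matrix() if np.size(s["orientation"])==4 else np.array(s["orientation"])
    return np.array(s["origin"]),q@d
def plane(s,u,v,z):
    o,d=ray(s,u,v); return o+d*(z-o[2])/d[2]
E
python3 - <<'E'
from h import *
import pickle
D={}
for n in("scene","top"):
    s=r.snapshot(n); cv2.imwrite(f"pics/{n}0.png",s["frame"]); D[n]=s
    print(n,s["mtx"],s["origin"],s["orientation"],s.keys())
pickle.dump(D,open("s0.pkl","wb"))
st=r.get_state(); print({k:np.round(v,3) for k,v in st.items()})
E
```

```text
scene [[366.45323126   0.         259.11204251]
 [  0.         366.45323126 188.30725766]
 [  0.           0.           1.        ]] [ 0.99951389 -0.54610843  0.56406437] [0.41319984 0.14129922 0.30223599 0.84732156] dict_keys(['frame', 'mtx', 'origin', 'orientation'])
top [[442.13681387   0.         257.76923745]
 [  0.         442.13681387 196.74248848]
 [  0.           0.           1.        ]] [ 0.55777098 -0.04642394  1.00301581] [ 0.01717183 -0.03493948 -0.70379787  0.70933273] dict_keys(['frame', 'mtx', 'origin', 'orientation'])
{'clock': np.float64(0.1), 'q': array([-1.192,  0.69 , -0.195,  1.566,  0.157,  0.902, -0.215]), 'qd': array([-0.001, -0.002, -0.002, -0.002,  0.002, -0.001, -0.002]), 'joint_torque': array([-3.0000e-03, -5.2849e+01, -1.2720e+00, -1.5384e+01, -5.3000e-02,
        2.0000e-03,  0.0000e+00]), 'tool_pos': array([0.211, 0.588, 0.214]), 'eef_rot': array([ 0.171,  0.985, -0.001, -0.   ]), 'contact_force': array([-0.282,  0.414,  0.066]), 'moment': array([ 0.015, -0.008, -0.013]), 'opening': np.float64(0.999)}
```

View pics/scene0.png

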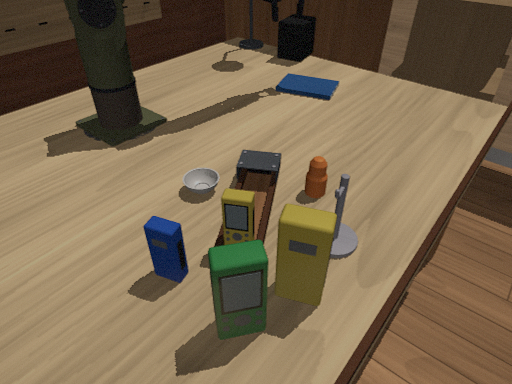

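View pics/top0.png

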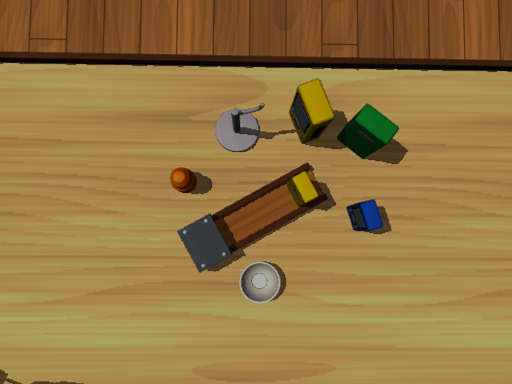

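Units that could be confused (scene picture): small yellow at (240,215) in the berth, large yellow at (305,255), green at (240,290) and blue at (168,250). I leave the blue and green ones, and the smaller yellow one is the target. Next is a close crop.

Run:
```python
from h import *
import pickle
D=pickle.load(open("s0.pkl","rb"))
a=D["top"]["frame"][145:285,165:345]; cv2.imwrite("pics/topcrop.png",cv2.resize(a,None,fx=4.2,fy=4.2,interpolation=cv2.INTER_CUBIC))
a=D["scene"]["frame"][140:270,190:310]; cv2.imwrite("pics/scenecrop.png",cv2.resize(a,None,fx=4.5,fy=4.5,interpolation=cv2.INTER_CUBIC))
for p in [(0,0),(512,0),(0,384),(512,384),(303,188)]: print(p,plane(D["top"],*p,0).round(3))
```

```text
(0, 0) [1.084 0.529 0.   ]
(512, 0) [ 1.109 -0.676  0.   ]
(0, 384) [0.219 0.487 0.   ]
(512, 384) [ 0.217 -0.644  0.   ]
(303, 188) [ 0.653 -0.175  0.   ]
```

View pics/topcrop.png

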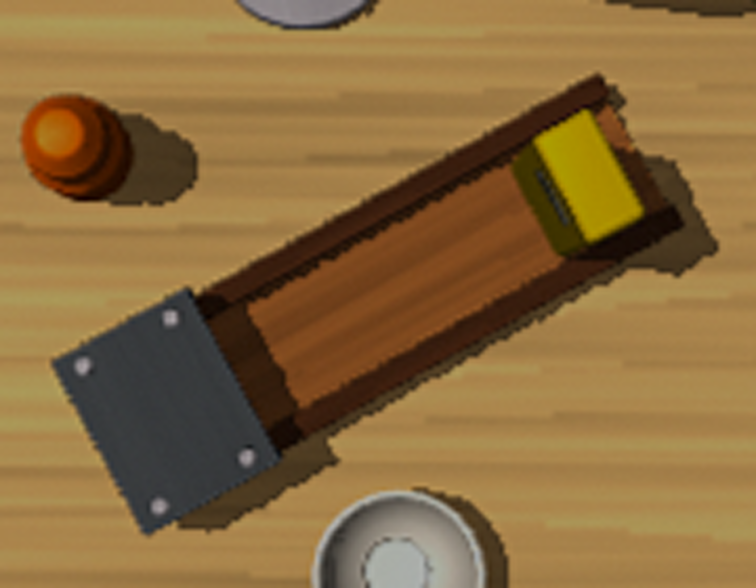

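View pics/scenecrop.png

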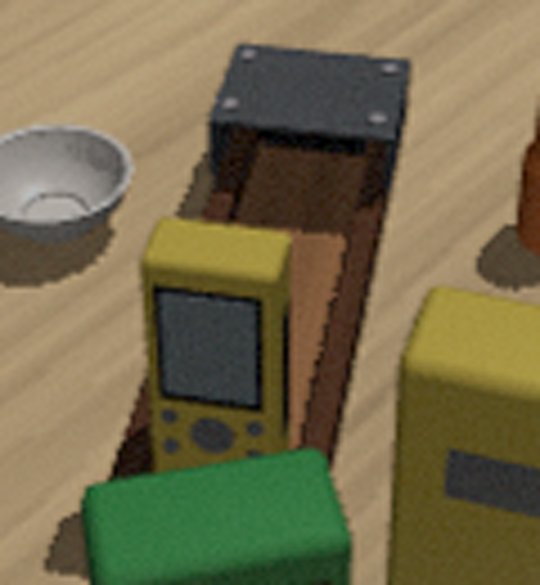

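The top crop shows the hood corners at (190,288), (52,362), (148,533) and (280,458). The near rail ends are about (598,76) and (680,220), and the unit's top spans roughly (535,140) to (640,215). In the scene crop the small yellow unit's screen faces the open near end, so the choice holds.

Run:
```python
from h import *
import pickle
D=pickle.load(open("s0.pkl","rb")); T=D["top"]
c=lambda p:(165+p[0]/4.2-.4,145+p[1]/4.2-.4)
H=np.array([plane(T,*c(p),0.064) for p in[(190,288),(280,458),(148,533),(52,362)]])[:,:2]
N=np.array([plane(T,*c(p),0.026) for p in[(600,76),(681,220)]])[:,:2]
print("sides",[np.linalg.norm(H[i]-H[(i+1)%4]).round(4) for i in range(4)],np.linalg.norm(N[0]-N[1]))
mouth=(H[0]+H[1])/2; back=(H[2]+H[3])/2; near=N.mean(0)
print("mouth",mouth,"back",back,"near",near, "len near-mouth(.245)",np.linalg.norm(mouth-near))
d=back-near; print("yaw",np.degrees(np.arctan2(d[1],d[0])), np.degrees(np.arctan2(*(H[0]-H[1])[::-1]))-90,np.degrees(np.arctan2(*(mouth-near)[::-1])))
u=d/np.linalg.norm(d); v=np.array([-u[1],u[0]])
o=(mouth-0.075*u+near+0.17*u+back-0.153*u)/3; print("origin",o,mouth-0.075*u,near+.17*u,back-0.153*u,u)
# yellow small top face : hsv bright
hsv=cv2.cvtColor(T["frame"],cv2.COLOR_BGR2HSV); m=cv2.inRange(hsv,(20,150,150),(35,255,255)); m[:150]=0;m[:,:270]=0
n,l,s,ce=cv2.connectedComponentsWithStats(m); 
i=1+np.argmax(s[1:,4]); cn=cv2.findContours((l==i).astype(np.uint8),0,1)[0][0]; q=cv2.minAreaRect(cn); print(s[i],q)
for p in list(cv2.boxPoints(q))+[q[0]]:
    w=plane(T,*p,0.14)[:2]; print(w, (w-o)@u,(w-o)@v)
for nm,p,z in [("dish",(260,282),.035),("light",(181,179),.1),("hookfoot",(238,130),0),("hooktip",(263,106),.15)]:
    w=plane(T,*p,z)[:2]; print(nm,w,(w-o)@u,(w-o)@v)
for nm,p,z in [("bigY",(312,108),.18),("green",(378,127),.15),("blue",(368,213),.1)]:
    w=plane(T,*p,z)[:2]; print(nm,w,(w-o)@u,(w-o)@v)
```

```text
sides [np.float64(0.0967), np.float64(0.0754), np.float64(0.0982), np.float64(0.0782)] 0.08771185755187552
mouth [0.54897004 0.00838155] back [0.51134782 0.07536473] near [ 0.66908834 -0.20280494] len near-mouth(.245) 0.24295707949523696
yaw 119.5560922370094 -61.397314874348126 119.63028077916735
origin [ 0.58600539 -0.05650377] [ 0.5859657  -0.05685894] [ 0.58523152 -0.0549265 ] [ 0.58681895 -0.05772587] [-0.4932754  0.8698732]
[293 172  24  30 373] ((304.48089599609375, 186.4649658203125), (26.975337982177734, 13.806904792785645), 61.3895378112793)
[ 0.65931333 -0.13495975] -0.10440776589487635 -0.025068205183380834
[ 0.6726609  -0.15889441] -0.1318119067608804 -0.02487251677010797
[ 0.62605662 -0.18431465] -0.13093555128888615 0.028206475496086573
[ 0.61283605 -0.16041102] -0.10362103810719829 0.027915617122770412
[ 0.64267324 -0.15965462] -0.11768102012513465 0.0015879355457308509
dish [ 0.44428496 -0.07663191] 0.052398273422738645 0.13320752100237754
light [0.65957444 0.08843108] 0.08978513855382035 -0.13548854091776
hookfoot [ 0.78537456 -0.02488169] -0.07083671125868032 -0.1890242829632723
hooktip [ 0.79978878 -0.0767103 ] -0.12303120730507189 -0.17599705695322868
bigY [ 0.78871952 -0.16887897] -0.19774607052165313 -0.12090366433348573
green [ 0.76082881 -0.30384392] -0.30139066092511124 -0.03006739554308097
blue [ 0.59303217 -0.29584394] -0.2116617436170219 0.11194821120329368
```

Run:
```python
from h import *
import pickle
D=pickle.load(open("s0.pkl","rb")); S=D["scene"];T=D["top"]
o=np.array([.586,-.0565]);u=np.array([-.4932,.8699]);v=np.array([-u[1],u[0]])
for nm,(a0,a1) ,b0,b1 in [("bigY",(20,35),(100,120),None),("green",(45,80),(0,0),None),("blue",(105,125),(0,0),None)]:
  for n,I in (("top",T),("scene",S)):
    hsv=cv2.cvtColor(I["frame"],cv2.COLOR_BGR2HSV); m=cv2.inRange(hsv,(a0,130,60),(a1,255,255))
    k,l,s,ce=cv2.connectedComponentsWithStats(m); i=1+np.argsort(-s[1:,4])[:3]; print(nm,n,[s[j].tolist() for j in i])
def hz(pt,pb):
    b=plane(S,*pb,0)[:2]
    zs=np.linspace(0,.4,401); k=min(zs,key=lambda z:np.linalg.norm(plane(S,*pt,z)[:2]-b)); return b,k
for nm,pt,pb in [("green",(212,262),(219,337)),("green r",(266,247),(265,328)),("bigY",(279,219),(279,292)),("bigYr",(332,218),(325,303)),("small",(223,194),(224,240)),("blue l",(148,222),(154,270))]:
    b,k=hz(pt,pb); print(nm,b.round(3),k.round(3),((b-o)@u).round(3),((b-o)@v).round(3))
```

```text
bigY top [[0, 65, 199, 43, 3320], [6, 356, 277, 23, 2105], [255, 78, 80, 63, 1874]]
bigY scene [[275, 204, 62, 102, 4530], [221, 188, 34, 57, 924], [38, 4, 1, 1, 1]]
green top [[355, 104, 44, 40, 854]]
green scene [[209, 240, 59, 34, 1340], [259, 266, 1, 2, 2], [234, 271, 1, 2, 2]]
blue top [[360, 200, 23, 30, 437]]
blue scene [[144, 216, 44, 66, 1717], [276, 74, 62, 25, 846], [282, 90, 3, 2, 5]]
green [ 0.751 -0.334] 0.186 -0.323 -0.006
green r [ 0.799 -0.274] 0.198 -0.294 -0.078
bigY [ 0.775 -0.201] 0.182 -0.219 -0.093
bigYr [ 0.852 -0.168] 0.202 -0.228 -0.177
small [ 0.607 -0.17 ] 0.125 -0.109 0.037
blue l [ 0.558 -0.314] 0.124 -0.21 0.151
```

Emit:
{"name": "move_arm", "arguments": {
  "turn": [
    [0,0,0],
    [0,0,0],
    [0,0,0],
    [0,0,0],
    [0,0,0],
    [0,0,0],
    [0,0,0],
    [0,0,0],
    [0,0,0],
    [0,0,0]
  ],
  "dp": [
    [-1,-0.84,-0.2],
    [-1,-0.84,-0.2],
    [-1,-0.84,0],
    [-1,-0.84,0],
    [-1,-0.84,0],
    [-1,-0.84,0],
    [-1,-0.84,0],
    [-1,-0.84,0],
    [-1,-0.84,0],
    [-1,-0.84,0]
  ],
  "jaw": [1,1,1,1,1,1,1,1,1,1],
  "newtons": 20
}}

```text
clock: 0.93
tool_pos: [0.3759, 0.3045, 0.2245]
eef_rot: [0.171, 0.985, -0.0, -0.0]
contact_force: [1.3, -1.4, -0.2]
opening: 0.268
```

Emit:
{"name": "move_arm", "arguments": {
  "turn": [
    [0,0,0.018],
    [0,0,0.018],
    [0,0,0.018],
    [0,0,0.018],
    [0,0,0.018],
    [0,0,0.018],
    [0,0,0.018],
    [0,0,0.018],
    [0,0,0.018],
    [0,0,0.018]
  ],
  "dp": [
    [0,0,0],
    [0,0,0],
    [0,0,0],
    [0,0,0],
    [0,0,0],
    [0,0,0],
    [0,0,0],
    [0,0,0],
    [0,0,0],
    [0,0,0]
  ],
  "jaw": [1,1,1,1,1,1,1,1,1,1]
}}

```text
clock: 1.77
tool_pos: [0.3753, 0.306, 0.2244]
eef_rot: [0.675, 0.738, -0.0, -0.0]
contact_force: [0.2, -0.9, 0.7]
opening: -0.0
```

```bash
cat >> h.py <<'E'
o=np.array([.586,-.0565]);u=np.array([-.4932,.8699]);v=np.array([-u[1],u[0]])
def bf(p): return np.array([(p[:2]-o)@u,(p[:2]-o)@v,p[2]])
def world(bx,by,z): return np.array([*(o+bx*u+by*v),z])
def go(bx,by,z):
    s=r.get_state(); M=R.from_quat(s["eef_rot"]).as_matrix()
    d=M.T@(world(bx,by,z)-s["tool_pos"])/0.025
    y=M[:,1]; print("t",s["clock"],"berth",bf(s["tool_pos"]).round(4),"units",d.round(2),"tool y vs berth x deg",round(float(np.degrees(np.arctan2(y[1],y[0])-np.arctan2(u[1],u[0]))),2),"axis z",M[:,2].round(3),"F",s["contact_force"].round(2),"op",round(float(s["opening"]),3))
E
python3 -c "
from h import *
go(-.165,.001,.225);print(r.get_state()['q'].round(2))"
```

```text
t 1.7667 berth [0.4192 0.0045 0.2244] units [-2.122e+01  9.790e+00 -2.000e-02] tool y vs berth x deg -114.42 axis z [-0.001 -0.    -1.   ] F [ 0.2  -0.88  0.67] op -0.0
[-0.85  0.5   0.11  1.98 -0.08  0.67 -0.6 ]
```

Emit:
{"name": "move_arm", "arguments": {
  "turn": [
    [0,0,0],
    [0,0,0],
    [0,0,0],
    [0,0,0],
    [0,0,0],
    [0,0,0],
    [0,0,0],
    [0,0,0],
    [0,0,0],
    [0,0,0]
  ],
  "dp": [
    [-1,0.46,0],
    [-1,0.46,0],
    [-1,0.46,0],
    [-1,0.46,0],
    [-1,0.46,0],
    [-1,0.46,0],
    [-1,0.46,0],
    [-1,0.46,0],
    [-1,0.46,0],
    [-1,0.46,0]
  ],
  "jaw": [1,1,1,1,1,1,1,1,1,1]
}}

```text
clock: 2.6
tool_pos: [0.514, 0.0669, 0.2243]
eef_rot: [0.673, 0.74, -0.0, -0.0]
contact_force: [-0.5, -0.9, -0.2]
opening: 0.008
```

Emit:
{"name": "move_arm", "arguments": {
  "turn": [
    [0,0,0],
    [0,0,0],
    [0,0,0],
    [0,0,0],
    [0,0,0],
    [0,0,0],
    [0,0,0],
    [0,0,0],
    [0,0,0],
    [0,0,0]
  ],
  "dp": [
    [-1,0.46,0],
    [-1,0.46,0],
    [-1,0.46,0],
    [-1,0.46,0],
    [-1,0.46,0],
    [-1,0.46,0],
    [-1,0.46,0],
    [-1,0.46,0],
    [-1,0.46,0],
    [-1,0.46,0]
  ],
  "jaw": [1,1,1,1,1,1,1,1,1,1]
}}

```text
clock: 3.43
tool_pos: [0.652, -0.1709, 0.2241]
eef_rot: [0.673, 0.74, -0.0, -0.001]
contact_force: [0.7, 0.6, -0.1]
opening: 0.002
```

Emit:
{"name": "move_arm", "arguments": {
  "turn": [
    [0,0,0.0183],
    [0,0,0.0183],
    [0,0,0.0183],
    [0,0,0.0183],
    [0,0,0.0183],
    [0,0,0.0183],
    [0,0,0.0183],
    [0,0,0.0183],
    [0,0,0.0183],
    [0,0,0.0183]
  ],
  "dp": [
    [0,0,0],
    [0,0,0],
    [0,0,0],
    [0,0,0],
    [0,0,0],
    [0,0,0],
    [0,0,0],
    [0,0,0],
    [0,0,0],
    [0,0,0]
  ],
  "jaw": [1,1,1,1,1,1,1,1,1,1]
}}

```text
clock: 4.27
tool_pos: [0.6516, -0.1695, 0.224]
eef_rot: [0.968, 0.252, -0.0, -0.0]
contact_force: [-0.3, -0.5, -0.3]
opening: 0.006
```

```bash
python3 -c "
from h import *
go(-.164,.001,.12);print(r.get_state()['q'].round(2))
s=r.snapshot('wrist');cv2.imwrite('pics/w1.png',s['frame'])
s=r.snapshot('scene');cv2.imwrite('pics/s1.png',s['frame'])"
```

```text
t 4.2667 berth [-0.1307 -0.0013  0.224 ] units [-0.08  1.34  4.16] tool y vs berth x deg -180.3 axis z [-0.001  0.001 -1.   ] F [-0.31 -0.45 -0.3 ] op 0.006
[-0.    0.78  0.38  1.41 -0.31  1.02 -0.62]
```

View pics/w1.png

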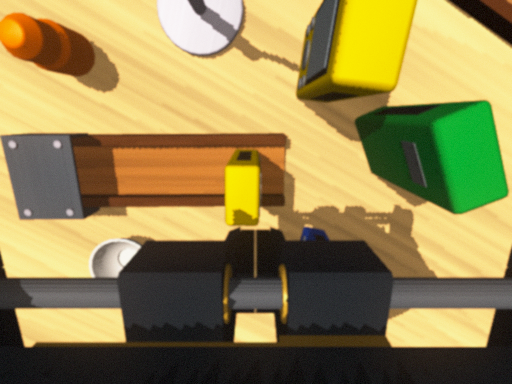

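View pics/s1.png

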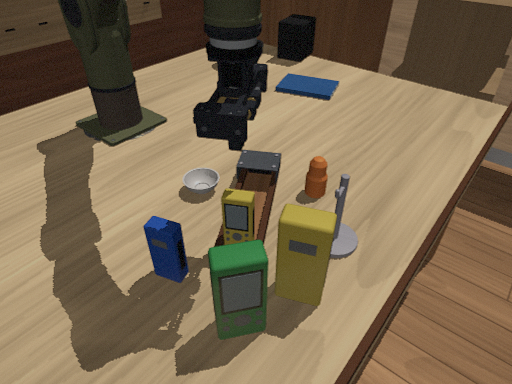

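The wrist picture shows the small yellow unit's top at (243,187), centred between the berth rails (rows 140 and 200) and square to them. Green (430,155) and big yellow (365,50) are off to the right. In the scene picture the gripper is above the unit and clear of everything.

Emit:
{"name": "move_arm", "arguments": {
  "turn": [
    [0,0,0],
    [0,0,0],
    [0,0,0],
    [0,0,0],
    [0,0,0],
    [0,0,0],
    [0,0,0]
  ],
  "dp": [
    [-0.08,0.7,0],
    [0,0.66,0],
    [0,0,0.8],
    [0,0,0.8],
    [0,0,0.8],
    [0,0,0],
    [0,0,0]
  ],
  "jaw": [1,1,1,1,1,1,1]
}}

```text
clock: 4.95
tool_pos: [0.6662, -0.1999, 0.1636]
eef_rot: [0.967, 0.256, -0.001, -0.001]
contact_force: [-0.1, -0.6, 0.2]
opening: 0.004
```

```bash
python3 -c "
from h import *
go(-.164,.001,.12)
s=r.snapshot('wrist');cv2.imwrite('pics/w2.png',s['frame'])
s=r.snapshot('scene');cv2.imwrite('pics/s2.png',cv2.resize(s['frame'][100:340,120:380],None,fx=2.2,fy=2.2))"
```

```text
t 4.95 berth [-0.1643  0.001   0.1636] units [ 0.   -0.01  1.74] tool y vs berth x deg -179.86 axis z [-0.003  0.001 -1.   ] F [-0.14 -0.57  0.19] op 0.004
```

View pics/s2.png

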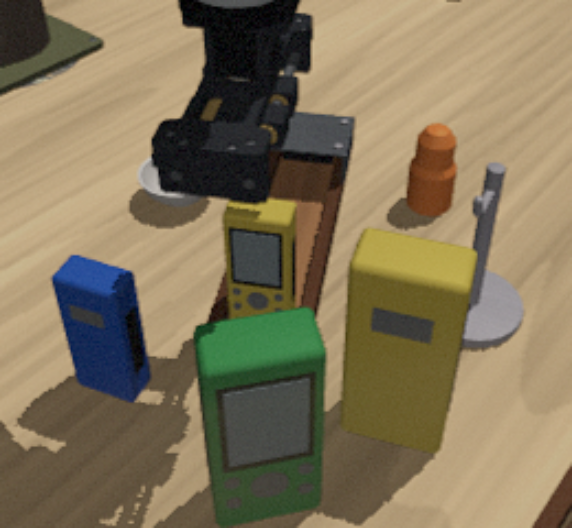

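View pics/w2.png

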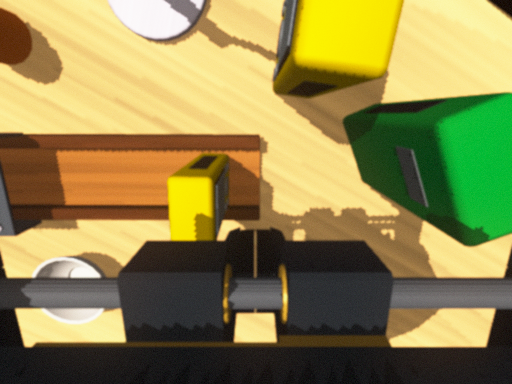

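The wrist view shows the finger tips at (255,235), behind the screen side of the unit, whose top edge is at (213,200). Green's top edge is at about (435,120) to (470,240). I'll work out the clearance.

```bash
cat >> h.py <<'E'
def wray(s,u_,v_,z,st=None):
    st=st or r.get_state(); M=R.from_quat(st["eef_rot"]).as_matrix(); X=np.array(s["tool_from_camera"])
    d=np.linalg.inv(s["mtx"])@np.array([u_,v_,1.]); d=M@(X[:3,:3]@np.array([d[0],-d[1],-d[2]])); p=M@X[:3,3]+st["tool_pos"]
    return bf(p+d*(z-p[2])/d[2])
E
python3 -c "
from h import *
s=r.snapshot('wrist')
for n,a,b,z in [('green',435,120,.19),('green',470,242,.19),('bigY',275,92,.0),('bigYtop',292,5,.19),('bigYtop',385,75,.19),('unit top scr',227,158,.14),('unit top scr2',216,240,.14),('unit top back',169,185,.14),('railend',260,136,.026),('railend',260,218,.026)]: print(n,wray(s,a,b,z).round(3))
"
```

```text
green [-0.254 -0.065  0.19 ]
green [-0.284 -0.001  0.19 ]
bigY [-0.19  -0.091  0.   ]
bigYtop [-0.183 -0.114  0.19 ]
bigYtop [-0.228 -0.085  0.19 ]
unit top scr [-0.149 -0.039  0.14 ]
unit top scr2 [-0.139  0.02   0.14 ]
unit top back [-0.108 -0.021  0.14 ]
railend [-0.173 -0.046  0.026]
railend [-0.173  0.044  0.026]
```

Emit:
{"name": "move_arm", "arguments": {
  "turn": [
    [0,0,0],
    [0,0,0],
    [0,0,0],
    [0,0,0],
    [0,0,0],
    [0,0,0]
  ],
  "dp": [
    [0,0,0.5],
    [0,0,0.5],
    [0,0,0.5],
    [0,0,0.27],
    [0,0,0],
    [0,0,0]
  ],
  "jaw": [1,1,1,1,1,1]
}}

```text
clock: 5.6
tool_pos: [0.6665, -0.2002, 0.1194]
eef_rot: [0.967, 0.255, -0.001, -0.0]
contact_force: [0.0, -1.0, 0.4]
opening: 0.005
```

```bash
python3 -c "
from h import *
go(-.164,.001,.12)
s=r.snapshot('wrist');cv2.imwrite('pics/w3.png',s['frame'])"
```

```text
t 5.6 berth [-0.1647  0.0008  0.1194] units [-0.01 -0.03 -0.02] tool y vs berth x deg -179.98 axis z [-0.001  0.    -1.   ] F [ 0.03 -0.99  0.45] op 0.005
```

View pics/w3.png

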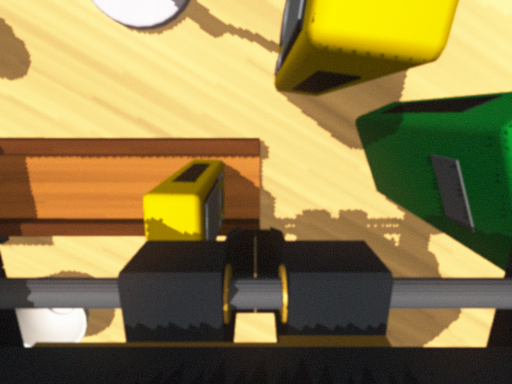

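The finger (255,235) is just clear of the screen side (220,200). I'll push slowly towards the covered end.

Emit:
{"name": "move_arm", "arguments": {
  "turn": [
    [0,0,0],
    [0,0,0],
    [0,0,0],
    [0,0,0],
    [0,0,0],
    [0,0,0],
    [0,0,0],
    [0,0,0]
  ],
  "dp": [
    [0,-0.1,0],
    [0,-0.1,0],
    [0,-0.1,0],
    [0,-0.1,0],
    [0,-0.1,0],
    [0,-0.1,0],
    [0,-0.1,0],
    [0,-0.1,0]
  ],
  "jaw": [1,1,1,1,1,1,1,1]
}}

```text
clock: 6.32
tool_pos: [0.657, -0.1827, 0.1204]
eef_rot: [0.967, 0.255, 0.0, -0.0]
contact_force: [-0.8, 0.6, -0.6]
opening: 0.012
```

```bash
python3 -c "
from h import *
go(-.164,.001,.12)
s=r.snapshot('wrist');cv2.imwrite('pics/w4.png',s['frame'])"
```

```text
t 6.3167 berth [-0.1448  0.0005  0.1204] units [-0.02  0.77  0.02] tool y vs berth x deg -179.98 axis z [ 0.  0. -1.] F [-0.76  0.6  -0.62] op 0.012
```

View pics/w4.png

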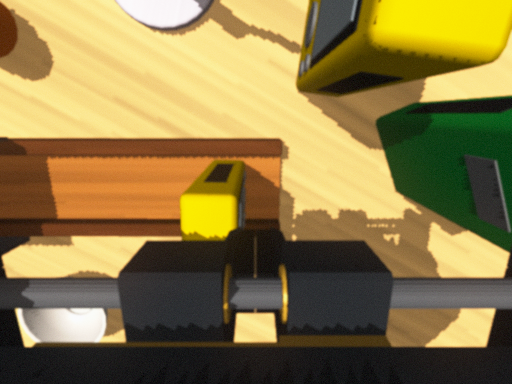

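Emit:
{"name": "move_arm", "arguments": {
  "turn": [
    [0,0,0],
    [0,0,0],
    [0,0,0],
    [0,0,0],
    [0,0,0],
    [0,0,0],
    [0,0,0],
    [0,0,0]
  ],
  "dp": [
    [0,-0.1,0],
    [0,-0.1,0],
    [0,-0.1,0],
    [0,-0.1,0],
    [0,-0.1,0],
    [0,-0.1,0],
    [0,-0.1,0],
    [0,-0.1,0]
  ],
  "jaw": [1,1,1,1,1,1,1,1]
}}

```text
clock: 7.03
tool_pos: [0.6472, -0.1653, 0.1204]
eef_rot: [0.967, 0.255, 0.0, -0.0]
contact_force: [-0.3, 1.0, 0.8]
opening: 0.004
```

```bash
python3 -c "
from h import *
go(-.164,.001,.12)
s=r.snapshot('wrist');cv2.imwrite('pics/w5.png',s['frame'])"
```

```text
t 7.0333 berth [-0.1248  0.0005  0.1204] units [-0.02  1.57  0.01] tool y vs berth x deg -179.98 axis z [ 0.  0. -1.] F [-0.29  1.04  0.84] op 0.004
```

View pics/w5.png

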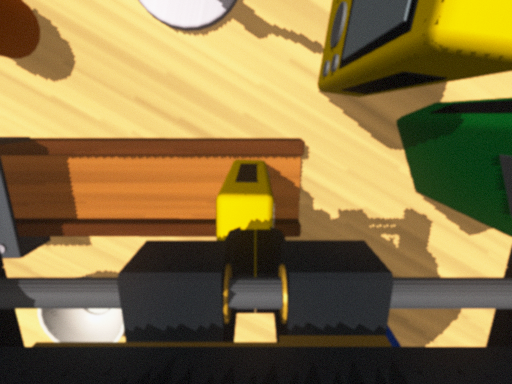

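```bash
python3 -c "
from h import *
s=r.snapshot('wrist');X=np.array(s['tool_from_camera']);print(X.round(3))
for p in [(0,0,0),(0,.0175,0),(0,-.0175,0),(.009,0,0),(-.009,0,0),(0,0,-.019),(0,0,-.064),(0,.0175,-.03)]:
    c=np.linalg.inv(X)@np.array([*p,1]); k=s['mtx']@np.array([c[0],-c[1],-c[2]]); print(p,(k[:2]/k[2]).round(0),c[:3].round(3))
print(wray(s,270,190,.14),wray(s,272,170,.14),wray(s,303,142,.026))
s=r.snapshot('scene');cv2.imwrite('pics/s5.png',cv2.resize(s['frame'][100:340,120:380],None,fx=2.2,fy=2.2))
s=r.snapshot('top');cv2.imwrite('pics/t5.png',cv2.resize(s['frame'][80:300,165:425],None,fx=2.5,fy=2.5))
"
```

```text
[[-0.001  0.964  0.267  0.068]
 [ 1.     0.001 -0.001  0.001]
 [-0.001  0.267 -0.964 -0.169]
 [ 0.     0.     0.     1.   ]]
(0, 0, 0) [253. 227.] [-0.001 -0.02  -0.181]
(0, 0.0175, 0) [281. 227.] [ 0.016 -0.02  -0.181]
(0, -0.0175, 0) [225. 227.] [-0.019 -0.02  -0.181]
(0.009, 0, 0) [253. 214.] [-0.001 -0.011 -0.179]
(-0.009, 0, 0) [253. 241.] [-0.001 -0.029 -0.184]
(0, 0, -0.019) [253. 240.] [-0.001 -0.025 -0.163]
(0, 0, -0.064) [252. 286.] [-0.001 -0.037 -0.12 ]
(0, 0.0175, -0.03) [286. 249.] [ 0.016 -0.028 -0.152]
[-0.13365636 -0.02865689  0.14      ] [-0.13454552 -0.03938582  0.14      ] [-0.16863795 -0.04345626  0.026     ]
```

View pics/s5.png

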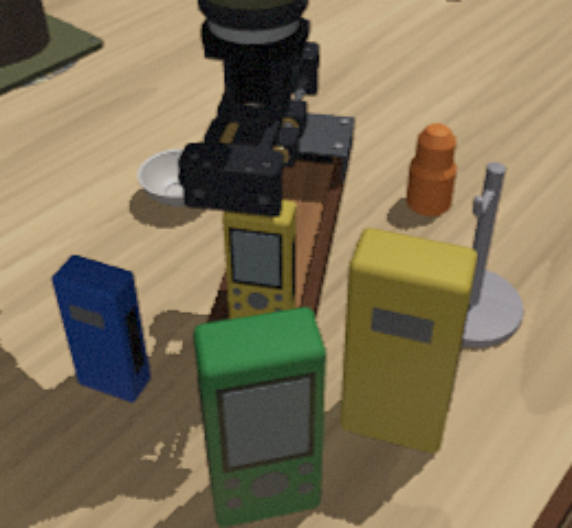

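View pics/t5.png

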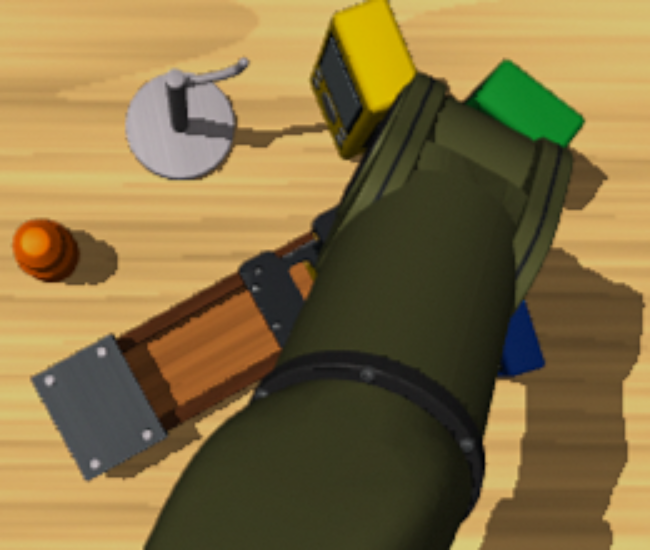

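```bash
python3 -c "
from h import *
import pickle
S=pickle.load(open('s0.pkl','rb'))['scene']
def pr(p):
    M=R.from_quat(S['orientation']).as_matrix(); c=M.T@(np.array(p)-S['origin']); k=S['mtx']@np.array([c[0],-c[1],-c[2]]); return (k[:2]/k[2]).round(1)
b=np.array([0.6516,-.1695])
for z in (.224,.244,.29): print(z,pr([*b,z]),pr([*(b-.0175*u),z]))
for z in (.12,.14,.184): print('now',z,pr(world(-.1248,0,z)),pr(world(-.1248-.094,0,z)),pr(world(-.1248-.0175,0,z)))
for z in (.01,.14): print('unit',z,[pr(world(-.134,y,z)) for y in(-.029,.029)])
i=cv2.imread('pics/s1.png')[60:180,170:300];cv2.imwrite('pics/s1c.png',cv2.resize(i,None,fx=5,fy=5))
"
```

```text
0.224 [236.9 158.6] [234.6 164.5]
0.244 [236.6 148.4] [234.3 154.1]
0.29 [235.8 123.2] [233.3 128.6]
now 0.12 [238.4 203.6] [226.6 239.9] [236.4 209.7]
now 0.14 [238.1 195.3] [226.1 231.3] [236.1 201.4]
now 0.184 [237.5 175.8] [224.8 211.1] [235.3 181.8]
unit 0.01 [array([252.9, 249.6]), array([224.8, 245.9])]
unit 0.14 [array([252.9, 200.2]), array([221.4, 196.6])]
```

View pics/s1c.png

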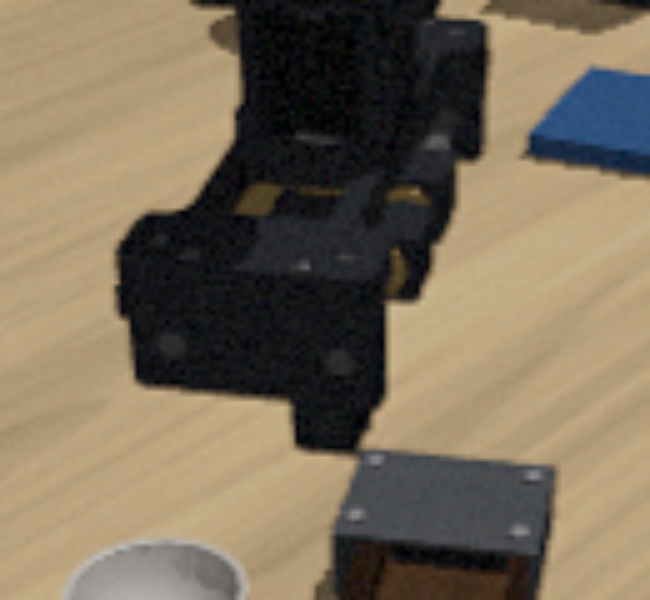

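```bash
python3 -c "
from h import *
s=r.snapshot('wrist');f=s['frame']
cv2.imwrite('pics/w5c.png',cv2.resize(f[120:300,180:340],None,fx=4,fy=4,interpolation=cv2.INTER_CUBIC))
print(f[125:245,150].tolist()[::2])
print(wray(s,150,139,.026),wray(s,150,237,.026))
print(r.hold_point_z, [a for a in dir(r) if a[0]!='_'])
"
```

```text
[[130, 216, 246], [130, 213, 246], [127, 212, 245], [126, 216, 246], [131, 219, 248], [139, 226, 250], [110, 193, 237], [36, 72, 112], [30, 62, 109], [33, 67, 119], [29, 64, 119], [35, 70, 124], [37, 73, 126], [32, 68, 125], [22, 59, 115], [31, 66, 109], [45, 96, 160], [48, 125, 208], [54, 133, 219], [57, 132, 219], [56, 129, 211], [50, 132, 213], [60, 135, 216], [52, 125, 210], [55, 129, 210], [47, 120, 202], [51, 121, 201], [47, 118, 202], [48, 119, 200], [48, 124, 209], [58, 135, 221], [59, 132, 220], [56, 134, 220], [54, 133, 222], [55, 130, 215], [52, 123, 206], [54, 122, 201], [49, 119, 197], [52, 126, 207], [50, 123, 210], [49, 123, 209], [53, 125, 206], [54, 129, 214], [58, 132, 219], [51, 130, 214], [53, 134, 218], [48, 117, 199], [25, 55, 96], [14, 32, 57], [22, 45, 77], [25, 55, 103], [22, 50, 104], [30, 56, 108], [30, 61, 116], [35, 64, 122], [47, 88, 139], [112, 194, 238], [122, 204, 241], [50, 81, 103], [24, 28, 41]]
[-0.03331449 -0.04595418  0.026     ] [-0.02424194  0.04823799  0.026     ]
0.0187 ['Unreachable', 'finish_job', 'get_state', 'hold_point_z', 'snapshot']
```

View pics/w5c.png

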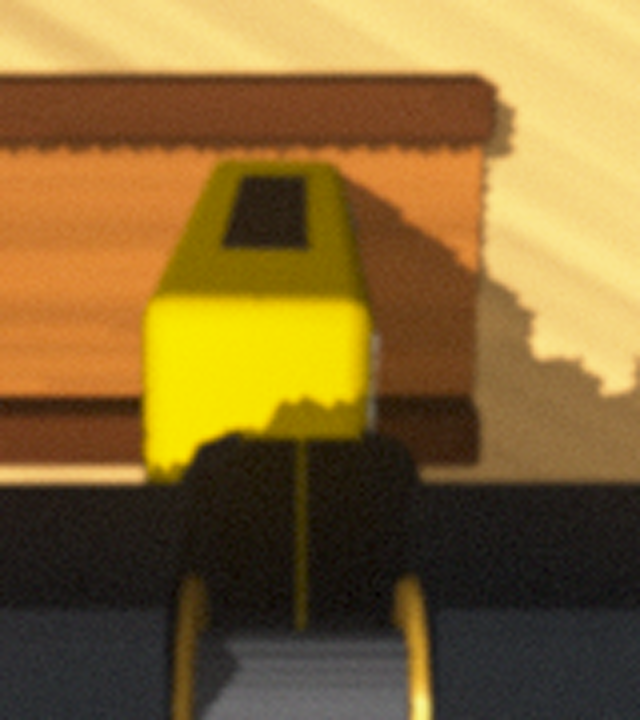

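The fingers appear to end about 20 mm short of the reported TCP. In the wrist crop the finger bottom edge shows at row 229, just above the unit's top, and the scene view agrees. So they passed over the unit without touching it. I'll back off and go lower.

Emit:
{"name": "move_arm", "arguments": {
  "turn": [
    [0,0,0],
    [0,0,0],
    [0,0,0],
    [0,0,0],
    [0,0,0],
    [0,0,0],
    [0,0,0],
    [0,0,0]
  ],
  "dp": [
    [0,0,-0.4],
    [0,0,-0.4],
    [0,0.7,0],
    [0,0.75,0],
    [0,0,0.4],
    [0,0,0.4],
    [0,0,0],
    [0,0,0]
  ],
  "jaw": [1,1,1,1,1,1,1,1]
}}

```text
clock: 7.95
tool_pos: [0.664, -0.1952, 0.119]
eef_rot: [0.967, 0.256, -0.001, -0.001]
contact_force: [0.6, -0.3, -0.2]
opening: 0.003
```

Emit:
{"name": "move_arm", "arguments": {
  "turn": [
    [0,0,0],
    [0,0,0],
    [0,0,0],
    [0,0,0],
    [0,0,0],
    [0,0,0]
  ],
  "dp": [
    [0,0,0.2],
    [0,0,0.2],
    [0,0,0.2],
    [0,0,0.2],
    [0,0,0.2],
    [0,0,0]
  ],
  "jaw": [1,1,1,1,1,1]
}}

```text
clock: 8.45
tool_pos: [0.6643, -0.1967, 0.0939]
eef_rot: [0.967, 0.255, -0.001, -0.001]
contact_force: [-0.3, 0.2, -0.2]
opening: 0.007
```

```bash
python3 -c "
from h import *
go(-.164,.001,.095)
s=r.snapshot('wrist');cv2.imwrite('pics/w6.png',cv2.resize(s['frame'][120:300,120:380],None,fx=2.5,fy=2.5))
s=r.snapshot('scene');cv2.imwrite('pics/s6.png',cv2.resize(s['frame'][100:340,120:380],None,fx=2.2,fy=2.2))"
```

```text
t 8.45 berth [-0.1606  0.001   0.0939] units [-0.    0.14 -0.04] tool y vs berth x deg -179.98 axis z [-0.002  0.001 -1.   ] F [-0.34  0.2  -0.22] op 0.007
```

View pics/w6.png

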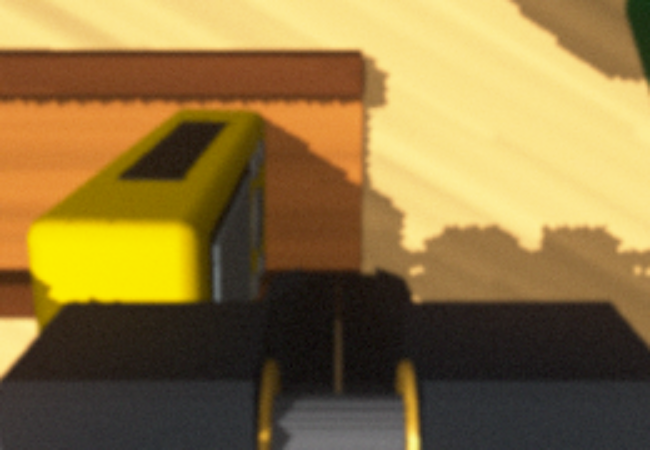

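View pics/s6.png

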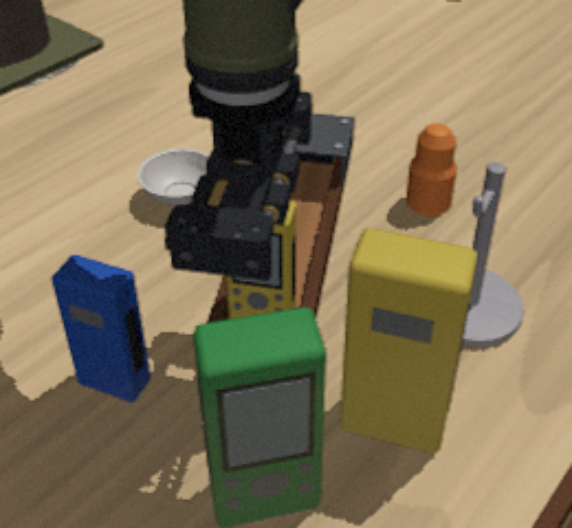

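The finger now sits beside the screen with a few mm of gap, below the unit's top edge. The block is above the top. Pushing slowly.

Emit:
{"name": "move_arm", "arguments": {
  "turn": [
    [0,0,0],
    [0,0,0],
    [0,0,0],
    [0,0,0],
    [0,0,0],
    [0,0,0],
    [0,0,0],
    [0,0,0]
  ],
  "dp": [
    [0,-0.1,0],
    [0,-0.1,0],
    [0,-0.1,0],
    [0,-0.1,0],
    [0,-0.1,0],
    [0,-0.1,0],
    [0,-0.1,0],
    [0,-0.1,0]
  ],
  "jaw": [1,1,1,1,1,1,1,1]
}}

```text
clock: 9.22
tool_pos: [0.6553, -0.1795, 0.0955]
eef_rot: [0.967, 0.255, 0.0, 0.0]
contact_force: [0.8, -0.5, 1.0]
opening: 0.003
```

```bash
python3 -c "
from h import *
go(-.164,.001,.095)
s=r.snapshot('wrist');cv2.imwrite('pics/w7.png',cv2.resize(s['frame'][120:300,120:380],None,fx=2.5,fy=2.5))"
```

```text
t 9.2167 berth [-0.1412  0.0004  0.0955] units [-0.02  0.91  0.02] tool y vs berth x deg -179.99 axis z [ 0. -0. -1.] F [ 0.82 -0.46  1.02] op 0.003
```

View pics/w7.png

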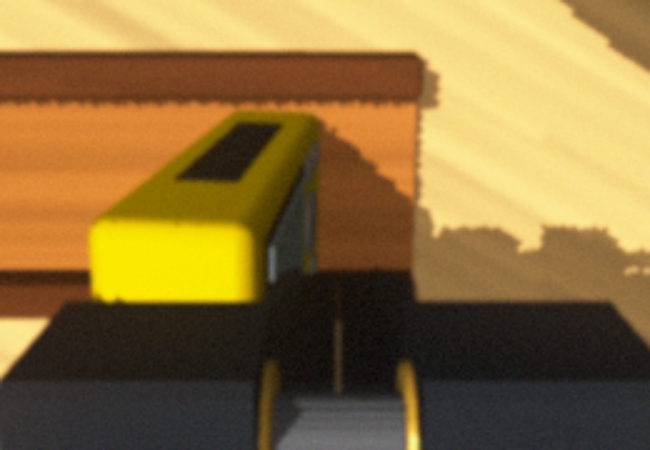

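Emit:
{"name": "move_arm", "arguments": {
  "turn": [
    [0,0,0],
    [0,0,0],
    [0,0,0],
    [0,0,0],
    [0,0,0],
    [0,0,0]
  ],
  "dp": [
    [0,-0.1,0],
    [0,-0.1,0],
    [0,-0.1,0],
    [0,-0.1,0],
    [0,-0.1,0],
    [0,-0.1,0]
  ],
  "jaw": [1,1,1,1,1,1]
}}

```text
clock: 9.77
tool_pos: [0.6477, -0.1663, 0.0953]
eef_rot: [0.967, 0.255, -0.0, -0.0]
contact_force: [0.0, 0.1, -0.3]
opening: 0.007
```

```bash
python3 -c "
from h import *
go(-.164,.001,.095)
s=r.snapshot('wrist');cv2.imwrite('pics/w8.png',cv2.resize(s['frame'][120:300,120:380],None,fx=2.5,fy=2.5))"
```

```text
t 9.7667 berth [-0.126   0.0005  0.0953] units [-0.02  1.52  0.01] tool y vs berth x deg -179.98 axis z [-0.  0. -1.] F [ 0.01  0.13 -0.26] op 0.007
```

View pics/w8.png

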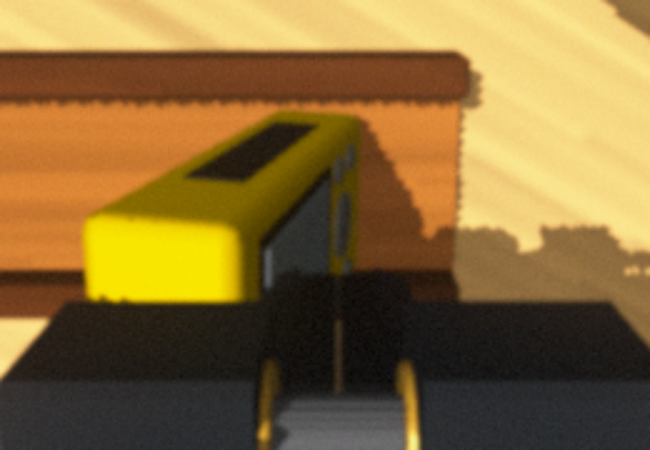

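The unit is leaning: its base moved right in the picture with the berth while its top stays against the finger. I'll keep going.

Emit:
{"name": "move_arm", "arguments": {
  "turn": [
    [0,0,0],
    [0,0,0],
    [0,0,0],
    [0,0,0],
    [0,0,0],
    [0,0,0],
    [0,0,0]
  ],
  "dp": [
    [0,-0.1,0],
    [0,-0.1,0],
    [0,-0.1,0],
    [0,-0.1,0],
    [0,-0.1,0],
    [0,-0.1,0],
    [0,-0.1,0]
  ],
  "jaw": [1,1,1,1,1,1,1]
}}

```text
clock: 10.4
tool_pos: [0.6391, -0.1512, 0.0954]
eef_rot: [0.967, 0.255, 0.0, -0.0]
contact_force: [-0.2, -0.5, 0.0]
opening: 0.01
```

```bash
python3 -c "
from h import *
go(-.164,.001,.095)
s=r.snapshot('wrist');cv2.imwrite('pics/w9.png',s['frame'])"
```

```text
t 10.4 berth [-0.1086  0.0005  0.0954] units [-0.02  2.22  0.01] tool y vs berth x deg -179.98 axis z [ 0.  0. -1.] F [-0.17 -0.47  0.04] op 0.01
```

View pics/w9.png

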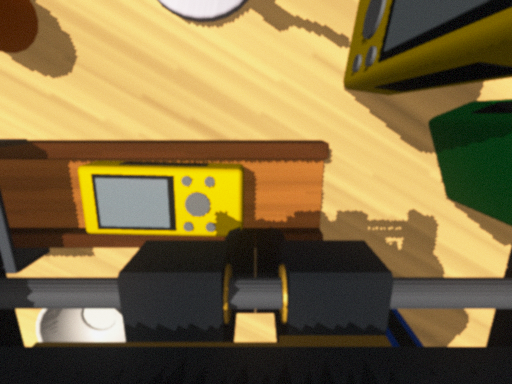

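It has toppled and lies screen up between the rails, with its foot edge at column 242 and its top end at column 80. Next I measure it.

```bash
python3 -c "
from h import *
s=r.snapshot('wrist')
for p in [(242,170),(240,234),(80,170),(87,234)]: print(wray(s,*p,.042).round(4))
print(wray(s,328,145,.026))
s=r.snapshot('top');cv2.imwrite('pics/t9.png',cv2.resize(s['frame'][80:300,165:425],None,fx=2.5,fy=2.5))
"
```

```text
[-0.0995 -0.0258  0.042 ]
[-0.0972  0.0275  0.042 ]
[ 0.0257 -0.0258  0.042 ]
[0.0284 0.0275 0.042 ]
[-0.16868594 -0.04332788  0.026     ]
```

Emit:
{"name": "move_arm", "arguments": {
  "turn": [
    [0,0,0],
    [0,0,0],
    [0,0,0],
    [0,0,0]
  ],
  "dp": [
    [0,0.5,0],
    [0,0.5,0],
    [0,0.4,0],
    [0,0,0]
  ],
  "jaw": [1,1,1,1]
}}

```text
clock: 10.88
tool_pos: [0.6572, -0.1851, 0.0955]
eef_rot: [0.967, 0.254, 0.0, 0.001]
contact_force: [0.0, -0.4, -0.9]
opening: 0.001
```

Emit:
{"name": "move_arm", "arguments": {
  "turn": [
    [0,0,0],
    [0,0,0],
    [0,0,0],
    [0,0,0],
    [0,0,0],
    [0,0,0]
  ],
  "dp": [
    [0,0,0.5],
    [0,0,0.5],
    [0,0,0.5],
    [0,0,0.5],
    [0,0,0.4],
    [0,0,0]
  ],
  "jaw": [1,1,1,1,1,1]
}}

```text
clock: 11.38
tool_pos: [0.6543, -0.1806, 0.032]
eef_rot: [0.967, 0.255, -0.002, -0.002]
contact_force: [-0.5, 1.0, 0.6]
opening: 0.001
```

```bash
python3 -c "
from h import *
go(-.146,.001,.007)
s=r.snapshot('wrist');cv2.imwrite('pics/w10.png',s['frame'])
s=r.snapshot('scene');cv2.imwrite('pics/s10.png',cv2.resize(s['frame'][100:340,120:380],None,fx=2.2,fy=2.2))"
```

```text
t 11.3833 berth [-0.1417  0.0018  0.032 ] units [0.03 0.18 1.  ] tool y vs berth x deg -179.96 axis z [-0.005  0.002 -1.   ] F [-0.49  1.04  0.61] op 0.001
```

View pics/w10.png

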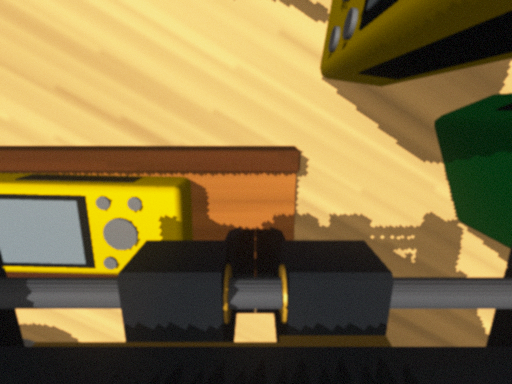

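View pics/s10.png

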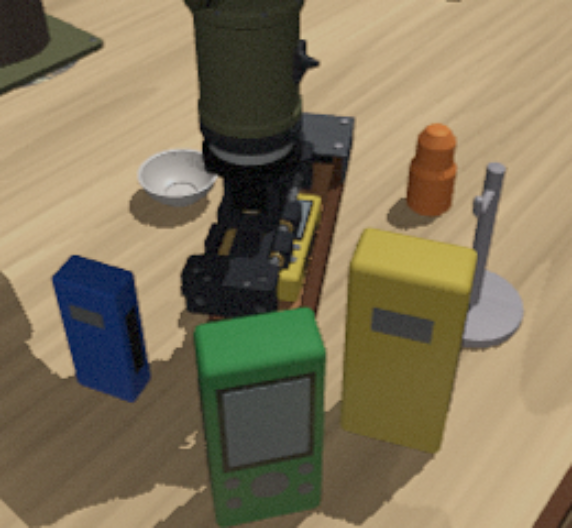

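The finger is behind the foot end (column 190) with space, and the body is clear of blue and green. I'll go down gently.

Emit:
{"name": "move_arm", "arguments": {
  "turn": [
    [0,0,0],
    [0,0,0],
    [0,0,0],
    [0,0,0],
    [0,0,0],
    [0,0,0]
  ],
  "dp": [
    [0.03,0,0.12],
    [0,0,0.12],
    [0,0,0.12],
    [0,0,0.12],
    [0,0,0.12],
    [0,0,0]
  ],
  "jaw": [1,1,1,1,1,1]
}}

```text
clock: 11.98
tool_pos: [0.6567, -0.1813, 0.0197]
eef_rot: [0.967, 0.255, -0.0, -0.0]
contact_force: [-0.3, 1.2, -0.5]
opening: 0.005
```

Emit:
{"name": "move_arm", "arguments": {
  "turn": [
    [0,0,0],
    [0,0,0],
    [0,0,0],
    [0,0,0],
    [0,0,0]
  ],
  "dp": [
    [0,0,0.12],
    [0,0,0.12],
    [0,0,0.12],
    [0,0,0],
    [0,0,0]
  ],
  "jaw": [1,1,1,1,1]
}}

```text
clock: 12.4
tool_pos: [0.657, -0.1814, 0.011]
eef_rot: [0.967, 0.255, -0.0, -0.0]
contact_force: [0.0, -1.1, 0.3]
opening: 0.007
```

```bash
python3 -c "
from h import *
go(-.146,.001,.007)
s=r.snapshot('wrist');cv2.imwrite('pics/w11.png',s['frame'])
for p in [(190,185),(190,272)]: print(wray(s,*p,.042).round(4))"
```

```text
t 12.4 berth [-1.437e-01 -1.000e-04  1.100e-02] units [-0.04  0.09  0.16] tool y vs berth x deg -179.99 axis z [-0.001  0.    -1.   ] F [ 0.01 -1.12  0.28] op 0.007
[-0.1134 -0.0346  0.042 ]
[-0.1106  0.0129  0.042 ]
```

View pics/w11.png

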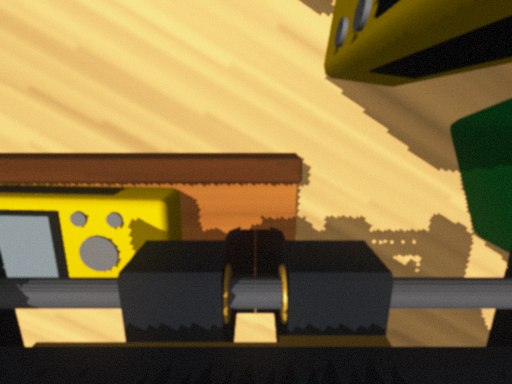

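Emit:
{"name": "move_arm", "arguments": {
  "turn": [
    [0,0,0],
    [0,0,0],
    [0,0,0],
    [0,0,0]
  ],
  "dp": [
    [0,0,0.07],
    [0,0,0.07],
    [0,0,0.07],
    [0,0,0]
  ],
  "jaw": [1,1,1,1]
}}

```text
clock: 12.78
tool_pos: [0.6569, -0.1813, 0.0056]
eef_rot: [0.967, 0.255, -0.0, -0.0]
contact_force: [-0.2, -0.1, 0.9]
opening: -0.002
```

```bash
python3 -c "
from h import *
go(-.12,.001,.006)"
```

```text
t 12.7833 berth [-1.435e-01 -1.000e-04  5.600e-03] units [-0.04 -0.94 -0.01] tool y vs berth x deg -179.98 axis z [-0.001  0.    -1.   ] F [-0.2  -0.09  0.92] op -0.002
```

Emit:
{"name": "move_arm", "arguments": {
  "turn": [
    [0,0,0],
    [0,0,0],
    [0,0,0],
    [0,0,0],
    [0,0,0],
    [0,0,0],
    [0,0,0],
    [0,0,0],
    [0,0,0],
    [0,0,0]
  ],
  "dp": [
    [0,-0.12,0],
    [0,-0.12,0],
    [0,-0.12,0],
    [0,-0.12,0],
    [0,-0.12,0],
    [0,-0.12,0],
    [0,-0.12,0],
    [0,-0.12,0],
    [0,-0.12,0],
    [0,-0.12,0]
  ],
  "jaw": [1,1,1,1,1,1,1,1,1,1]
}}

```text
clock: 13.62
tool_pos: [0.6422, -0.1551, 0.0061]
eef_rot: [0.967, 0.255, 0.0, -0.0]
contact_force: [-0.7, -0.2, -0.3]
opening: 0.007
```

```bash
cat >> h.py <<'E'
def force(n=6,cam="wrist"):
    fs=[]
    for i in range(n):
        r.snapshot(cam); fs.append(r.get_state()["contact_force"])
    f=np.mean(fs,0); s=np.std(fs,0)/n**.5; print("F along berth",round(float(f[:2]@u),2),"across",round(float(f[:2]@v),2),"z",round(float(f[2]),2),"sem",s.round(2))
E
python3 -c "
from h import *
go(-.12,.001,.006); force(4)
s=r.snapshot('wrist');cv2.imwrite('pics/w12.png',s['frame'])"
```

```text
t 13.6167 berth [-0.1135 -0.0003  0.0061] units [-0.05  0.26  0.  ] tool y vs berth x deg -179.99 axis z [ 0.  0. -1.] F [-0.7  -0.17 -0.27] op 0.007
F along berth 0.25 across -0.21 z -0.07 sem [0.38 0.09 0.26]
```

View pics/w12.png

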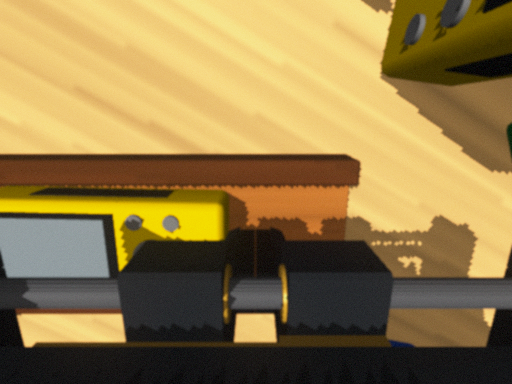

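The finger's edge (column 228) has just reached the foot edge. Sliding the unit along now.

Emit:
{"name": "move_arm", "arguments": {
  "turn": [
    [0,0,0],
    [0,0,0],
    [0,0,0],
    [0,0,0],
    [0,0,0],
    [0,0,0],
    [0,0,0],
    [0,0,0],
    [0,0,0],
    [0,0,0]
  ],
  "dp": [
    [0,-0.05,0],
    [0,-0.05,0],
    [0,-0.08,0],
    [0,-0.08,0],
    [0,-0.08,0],
    [0,-0.08,0],
    [0,-0.08,0],
    [0,-0.08,0],
    [0,-0.08,0],
    [0,-0.08,0]
  ],
  "jaw": [1,1,1,1,1,1,1,1,1,1]
}}

```text
clock: 14.7
tool_pos: [0.6332, -0.1392, 0.0061]
eef_rot: [0.967, 0.255, 0.0, 0.0]
contact_force: [1.3, -1.4, -0.6]
opening: 0.003
```

```bash
python3 -c "
from h import *
go(-.12,.0,.006); force(4)
s=r.snapshot('wrist');cv2.imwrite('pics/w13.png',s['frame'])"
```

```text
t 14.7 berth [-0.0952 -0.0003  0.0061] units [-0.01  0.99  0.01] tool y vs berth x deg -179.99 axis z [ 0. -0. -1.] F [ 1.29 -1.41 -0.58] op 0.003
F along berth -1.13 across -0.35 z 0.52 sem [0.1  0.21 0.32]
```

View pics/w13.png

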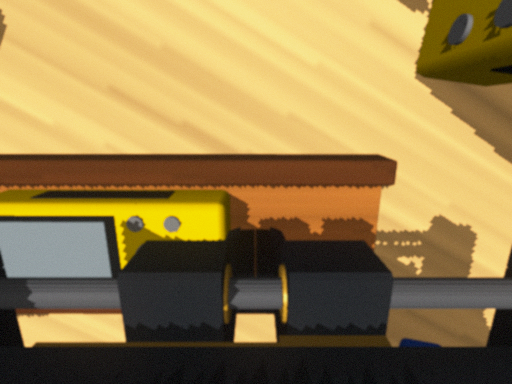

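Emit:
{"name": "move_arm", "arguments": {
  "turn": [
    [0,0,0],
    [0,0,0],
    [0,0,0],
    [0,0,0],
    [0,0,0],
    [0,0,0],
    [0,0,0],
    [0,0,0],
    [0,0,0],
    [0,0,0]
  ],
  "dp": [
    [0,-0.1,0],
    [0,-0.1,0],
    [0,-0.1,0],
    [0,-0.1,0],
    [0,-0.1,0],
    [0,-0.1,0],
    [0,-0.1,0],
    [0,-0.1,0],
    [0,-0.1,0],
    [0,-0.1,0]
  ],
  "jaw": [1,1,1,1,1,1,1,1,1,1]
}}

```text
clock: 15.78
tool_pos: [0.6207, -0.1173, 0.0061]
eef_rot: [0.967, 0.255, -0.0, -0.0]
contact_force: [1.7, -1.1, -0.3]
opening: 0.0
```

```bash
python3 -c "
from h import *
go(-.12,.0,.006); force(4)
s=r.snapshot('top');cv2.imwrite('pics/t14.png',cv2.resize(s['frame'][80:300,165:425],None,fx=2.5,fy=2.5))
s=r.snapshot('scene');cv2.imwrite('pics/s14.png',cv2.resize(s['frame'][100:340,120:380],None,fx=2.2,fy=2.2))"
```

```text
t 15.7833 berth [-0.07   -0.0002  0.0061] units [-0.01  2.    0.  ] tool y vs berth x deg -179.98 axis z [-0.  0. -1.] F [ 1.69 -1.12 -0.34] op 0.0
F along berth 0.03 across 0.11 z -0.07 sem [0.11 0.34 0.1 ]
```

View pics/s14.png

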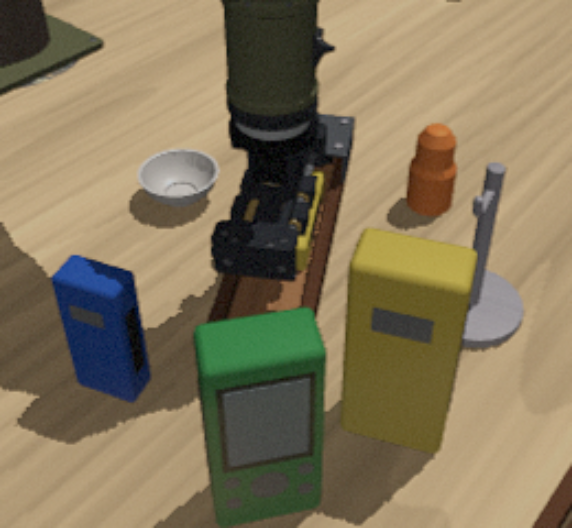

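The gripper is aligned over the berth with the unit going under the hood. The sides are clear.

Emit:
{"name": "move_arm", "arguments": {
  "turn": [
    [0,0,0],
    [0,0,0],
    [0,0,0],
    [0,0,0],
    [0,0,0],
    [0,0,0],
    [0,0,0],
    [0,0,0],
    [0,0,0],
    [0,0,0]
  ],
  "dp": [
    [0,-0.05,0],
    [0,-0.05,0],
    [0,-0.05,0],
    [0,-0.05,0],
    [0,-0.05,0],
    [0,-0.05,0],
    [0,-0.05,0],
    [0,-0.05,0],
    [0,-0.05,0],
    [0,-0.05,0]
  ],
  "jaw": [1,1,1,1,1,1,1,1,1,1]
}}

```text
clock: 16.92
tool_pos: [0.6147, -0.1066, 0.0061]
eef_rot: [0.967, 0.255, 0.0, 0.0]
contact_force: [1.3, -2.3, -1.2]
opening: 0.003
```

```bash
python3 -c "
from h import *
go(-.12,.0,.006); force(4)"
```

```text
t 16.9167 berth [-0.0578 -0.0003  0.0061] units [-0.01  2.49  0.01] tool y vs berth x deg -179.99 axis z [ 0. -0. -1.] F [ 1.29 -2.33 -1.16] op 0.003
F along berth -1.13 across 0.37 z 0.3 sem [0.19 0.34 0.24]
```

Emit:
{"name": "move_arm", "arguments": {
  "turn": [
    [0,0,0],
    [0,0,0],
    [0,0,0],
    [0,0,0],
    [0,0,0]
  ],
  "dp": [
    [0,-0.05,0],
    [0,-0.05,0],
    [0,-0.05,0],
    [0,-0.05,0],
    [0,-0.05,0]
  ],
  "jaw": [1,1,1,1,1]
}}

```text
clock: 17.53
tool_pos: [0.6117, -0.1013, 0.0061]
eef_rot: [0.967, 0.255, 0.0, 0.0]
contact_force: [0.9, -1.1, -0.4]
opening: 0.011
```

```bash
python3 -c "
from h import *
go(-.12,.0,.006); force(4)"
```

```text
t 17.5333 berth [-0.0516 -0.0003  0.0061] units [-0.01  2.74  0.01] tool y vs berth x deg -179.99 axis z [ 0. -0. -1.] F [ 0.85 -1.12 -0.4 ] op 0.011
F along berth -1.02 across 0.14 z 0.25 sem [0.26 0.39 0.37]
```

Emit:
{"name": "move_arm", "arguments": {
  "turn": [
    [0,0,0],
    [0,0,0],
    [0,0,0],
    [0,0,0],
    [0,0,0]
  ],
  "dp": [
    [0,-0.04,0],
    [0,-0.04,0],
    [0,-0.04,0],
    [0,-0.04,0],
    [0,-0.04,0]
  ],
  "jaw": [1,1,1,1,1]
}}

```text
clock: 18.15
tool_pos: [0.6092, -0.0969, 0.0061]
eef_rot: [0.967, 0.255, 0.0, 0.0]
contact_force: [1.4, -2.1, -0.3]
opening: 0.008
```

```bash
python3 -c "
from h import *
go(-.12,.0,.006); force(3)"
```

```text
t 18.15 berth [-0.0466 -0.0002  0.0061] units [-0.01  2.94  0.  ] tool y vs berth x deg -179.99 axis z [ 0. -0. -1.] F [ 1.44 -2.06 -0.29] op 0.008
F along berth -0.84 across -0.05 z 0.35 sem [0.32 0.51 0.22]
```

Emit:
{"name": "move_arm", "arguments": {
  "turn": [
    [0,0,0],
    [0,0,0],
    [0,0,0],
    [0,0,0],
    [0,0,0]
  ],
  "dp": [
    [0,-0.04,0],
    [0,-0.04,0],
    [0,-0.04,0],
    [0,-0.04,0],
    [0,-0.04,0]
  ],
  "jaw": [1,1,1,1,1]
}}

```text
clock: 18.72
tool_pos: [0.6067, -0.0925, 0.0061]
eef_rot: [0.967, 0.255, 0.0, -0.0]
contact_force: [0.7, -1.8, 0.2]
opening: 0.006
```

```bash
python3 -c "
from h import *
go(-.12,.0,.006); force(3)"
```

```text
t 18.7167 berth [-0.0415 -0.0002  0.0061] units [-0.01  3.14  0.  ] tool y vs berth x deg -179.99 axis z [ 0.  0. -1.] F [ 0.73 -1.8   0.21] op 0.006
F along berth -1.29 across -0.06 z -0.3 sem [0.27 0.31 0.34]
```

Emit:
{"name": "move_arm", "arguments": {
  "turn": [
    [0,0,0],
    [0,0,0],
    [0,0,0],
    [0,0,0],
    [0,0,0]
  ],
  "dp": [
    [0,-0.04,0],
    [0,-0.04,0],
    [0,-0.04,0],
    [0,-0.04,0],
    [0,-0.04,0]
  ],
  "jaw": [1,1,1,1,1]
}}

```text
clock: 19.28
tool_pos: [0.6042, -0.0882, 0.0061]
eef_rot: [0.967, 0.255, 0.0, 0.0]
contact_force: [0.8, -2.7, 0.7]
opening: 0.007
```

```bash
python3 -c "
from h import *
go(-.12,.0,.006); force(3)"
```

```text
t 19.2833 berth [-0.0365 -0.0002  0.0061] units [-0.01  3.34  0.  ] tool y vs berth x deg -179.98 axis z [ 0. -0. -1.] F [ 0.81 -2.69  0.65] op 0.007
F along berth -1.39 across 0.07 z 0.61 sem [0.24 0.07 0.15]
```

Emit:
{"name": "move_arm", "arguments": {
  "turn": [
    [0,0,0],
    [0,0,0],
    [0,0,0],
    [0,0,0],
    [0,0,0]
  ],
  "dp": [
    [0,-0.04,0],
    [0,-0.04,0],
    [0,-0.04,0],
    [0,-0.04,0],
    [0,-0.04,0]
  ],
  "jaw": [1,1,1,1,1]
}}

```text
clock: 19.85
tool_pos: [0.6017, -0.0838, 0.0061]
eef_rot: [0.967, 0.255, 0.0, -0.0]
contact_force: [0.5, -1.5, 0.5]
opening: 0.003
```

```bash
python3 -c "
from h import *
go(-.12,.0,.006); force(3)
s=r.snapshot('wrist');cv2.imwrite('pics/w15.png',s['frame'])"
```

```text
t 19.85 berth [-0.0315 -0.0002  0.0061] units [-0.01  3.54  0.  ] tool y vs berth x deg -179.99 axis z [ 0.  0. -1.] F [ 0.47 -1.55  0.45] op 0.003
F along berth -1.3 across 0.11 z -0.13 sem [0.37 0.44 0.21]
```

View pics/w15.png

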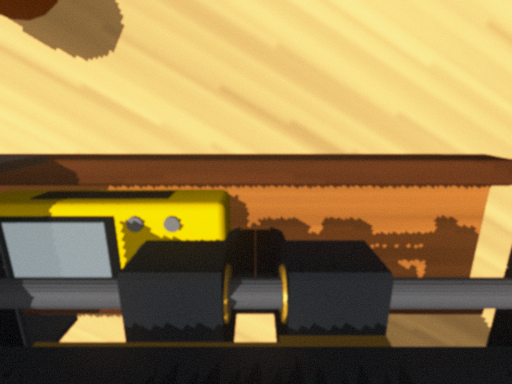

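Foot edge and finger are together and the unit is straight between the rails. There is no spring force yet, so I keep feeling.

Emit:
{"name": "move_arm", "arguments": {
  "turn": [
    [0,0,0],
    [0,0,0],
    [0,0,0],
    [0,0,0],
    [0,0,0]
  ],
  "dp": [
    [0,-0.04,0],
    [0,-0.04,0],
    [0,-0.04,0],
    [0,-0.04,0],
    [0,-0.04,0]
  ],
  "jaw": [1,1,1,1,1]
}}

```text
clock: 20.47
tool_pos: [0.5993, -0.0795, 0.0061]
eef_rot: [0.967, 0.255, 0.0, 0.0]
contact_force: [0.8, -1.5, -0.2]
opening: 0.007
```

```bash
python3 -c "
from h import *
go(-.12,.0,.006); force(3)"
```

```text
t 20.4667 berth [-0.0265 -0.0002  0.0061] units [-0.01  3.74  0.  ] tool y vs berth x deg -179.98 axis z [ 0.  0. -1.] F [ 0.84 -1.52 -0.24] op 0.007
F along berth -1.84 across 0.23 z 0.31 sem [0.17 0.14 0.29]
```

Emit:
{"name": "move_arm", "arguments": {
  "turn": [
    [0,0,0],
    [0,0,0],
    [0,0,0],
    [0,0,0]
  ],
  "dp": [
    [0,-0.04,0],
    [0,-0.04,0],
    [0,-0.04,0],
    [0,-0.04,0]
  ],
  "jaw": [1,1,1,1]
}}

```text
clock: 20.95
tool_pos: [0.5973, -0.076, 0.0061]
eef_rot: [0.967, 0.255, 0.0, 0.0]
contact_force: [1.2, -2.3, -0.4]
opening: 0.005
```

```bash
python3 -c "
from h import *
go(-.12,.0,.006); force(3)"
```

```text
t 20.95 berth [-0.0226 -0.0002  0.0061] units [-0.01  3.9   0.01] tool y vs berth x deg -179.99 axis z [ 0. -0. -1.] F [ 1.19 -2.27 -0.45] op 0.005
F along berth -1.53 across 0.05 z 0.32 sem [0.19 0.1  0.34]
```

Emit:
{"name": "move_arm", "arguments": {
  "turn": [
    [0,0,0],
    [0,0,0],
    [0,0,0],
    [0,0,0]
  ],
  "dp": [
    [0,-0.04,0],
    [0,-0.04,0],
    [0,-0.04,0],
    [0,-0.04,0]
  ],
  "jaw": [1,1,1,1]
}}

```text
clock: 21.43
tool_pos: [0.5955, -0.0728, 0.0061]
eef_rot: [0.967, 0.255, 0.0, 0.0]
contact_force: [1.2, -3.1, -1.2]
opening: 0.0
```

```bash
python3 -c "
from h import *
go(-.12,.0,.006); force(3)"
```

```text
t 21.4333 berth [-0.0189 -0.0002  0.0061] units [-0.01  4.04  0.01] tool y vs berth x deg -179.99 axis z [ 0. -0. -1.] F [ 1.22 -3.09 -1.19] op 0.0
F along berth -2.38 across 0.2 z 0.25 sem [0.33 0.41 0.12]
```

Emit:
{"name": "move_arm", "arguments": {
  "turn": [
    [0,0,0],
    [0,0,0],
    [0,0,0]
  ],
  "dp": [
    [0,-0.04,0],
    [0,-0.04,0],
    [0,-0.04,0]
  ],
  "jaw": [1,1,1]
}}

```text
clock: 21.83
tool_pos: [0.5941, -0.0706, 0.0062]
eef_rot: [0.967, 0.255, 0.0, 0.001]
contact_force: [1.0, -4.1, -0.7]
opening: 0.005
```

```bash
python3 -c "
from h import *
go(-.12,.0,.006); force(3)"
```

```text
t 21.8333 berth [-0.0163 -0.0001  0.0062] units [-0.    4.15  0.01] tool y vs berth x deg -180.01 axis z [ 0.001 -0.001 -1.   ] F [ 1.   -4.11 -0.74] op 0.005
F along berth -3.99 across 0.4 z -0.95 sem [0.05 0.12 0.33]
```

Force is rising: contact is found near TCP berth x of about -0.02. Pressing on slowly.

Emit:
{"name": "move_arm", "arguments": {
  "turn": [
    [0,0,0],
    [0,0,0],
    [0,0,0],
    [0,0,0]
  ],
  "dp": [
    [0,-0.04,0],
    [0,-0.04,0],
    [0,-0.04,0],
    [0,0,0]
  ],
  "jaw": [1,1,1,1]
}}

```text
clock: 22.32
tool_pos: [0.5928, -0.068, 0.0063]
eef_rot: [0.967, 0.255, 0.0, 0.001]
contact_force: [1.7, -3.8, -0.7]
opening: 0.001
```

```bash
python3 -c "
from h import *
go(-.12,.0,.006); force(4)"
```

```text
t 22.3167 berth [-0.0134 -0.0002  0.0063] units [-0.01  4.27  0.02] tool y vs berth x deg -180.01 axis z [ 0.001 -0.001 -1.   ] F [ 1.74 -3.81 -0.73] op 0.001
F along berth -5.33 across 0.92 z -1.28 sem [0.26 0.23 0.05]
```

Emit:
{"name": "move_arm", "arguments": {
  "turn": [
    [0,0,0],
    [0,0,0],
    [0,0,0],
    [0,0,0]
  ],
  "dp": [
    [0,-0.04,0],
    [0,-0.04,0],
    [0,-0.04,0],
    [0,0,0]
  ],
  "jaw": [1,1,1,1]
}}

```text
clock: 22.85
tool_pos: [0.5916, -0.0662, 0.0064]
eef_rot: [0.967, 0.255, 0.001, 0.001]
contact_force: [3.4, -5.5, -0.7]
opening: 0.003
```

```bash
python3 -c "
from h import *
go(-.12,.0,.006); force(4)
s=r.snapshot('wrist');cv2.imwrite('pics/w16.png',s['frame'])"
```

```text
t 22.85 berth [-0.0112 -0.0001  0.0064] units [-0.    4.35  0.03] tool y vs berth x deg -180.03 axis z [ 0.002 -0.002 -1.   ] F [ 3.44 -5.54 -0.65] op 0.003
F along berth -6.09 across 0.72 z -0.69 sem [0.39 0.3  0.29]
```

View pics/w16.png

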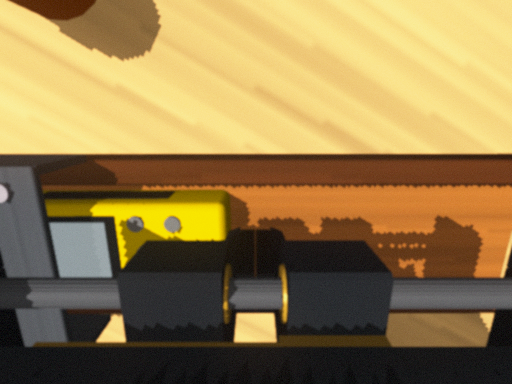

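Emit:
{"name": "move_arm", "arguments": {
  "turn": [
    [0,0,0],
    [0,0,0],
    [0,0,0],
    [0,0,0],
    [0,0,0],
    [0,0,0],
    [0,0,0]
  ],
  "dp": [
    [0,-0.04,0],
    [0,-0.04,0],
    [0,0,0],
    [0,0,0],
    [0,0,0],
    [0,0,0],
    [0,0,0]
  ],
  "jaw": [1,1,1,1,1,1,1]
}}

```text
clock: 23.68
tool_pos: [0.591, -0.065, 0.0065]
eef_rot: [0.967, 0.255, 0.001, 0.002]
contact_force: [3.5, -6.6, 0.2]
opening: 0.007
```

```bash
python3 -c "
from h import *
go(-.12,.0,.006); force(6)"
```

```text
t 23.6833 berth [-0.0098 -0.0002  0.0065] units [-0.    4.41  0.03] tool y vs berth x deg -180.05 axis z [ 0.002 -0.003 -1.   ] F [ 3.52 -6.56  0.19] op 0.007
F along berth -6.95 across 0.59 z -0.56 sem [0.21 0.08 0.14]
```

About 7 N is held steadily. Backing off slowly.

Emit:
{"name": "move_arm", "arguments": {
  "turn": [
    [0,0,0],
    [0,0,0],
    [0,0,0],
    [0,0,0],
    [0,0,0],
    [0,0,0],
    [0,0,0],
    [0,0,0],
    [0,0,0],
    [0,0,0]
  ],
  "dp": [
    [0,0.02,0],
    [0,0.02,0],
    [0,0.02,0],
    [0,0.02,0],
    [0,0.02,0],
    [0,0.02,0],
    [0,0.02,0],
    [0,0.02,0],
    [0,0.02,0],
    [0,0.02,0]
  ],
  "jaw": [1,1,1,1,1,1,1,1,1,1]
}}

```text
clock: 24.82
tool_pos: [0.592, -0.0667, 0.006]
eef_rot: [0.967, 0.255, -0.0, -0.001]
contact_force: [-0.3, -1.9, 0.6]
opening: 0.008
```

Emit:
{"name": "move_arm", "arguments": {
  "turn": [
    [0,0,0],
    [0,0,0],
    [0,0,0],
    [0,0,0],
    [0,0,0],
    [0,0,0],
    [0,0,0],
    [0,0,0],
    [0,0,0],
    [0,0,0]
  ],
  "dp": [
    [0,0.02,0],
    [0,0.02,0],
    [0,0.02,0],
    [0,0.02,0],
    [0,0.02,0],
    [0,0.02,0],
    [0,0.02,0],
    [0,0.02,0],
    [0,0.02,0],
    [0,0.02,0]
  ],
  "jaw": [1,1,1,1,1,1,1,1,1,1]
}}

```text
clock: 25.65
tool_pos: [0.5949, -0.0713, 0.006]
eef_rot: [0.967, 0.255, 0.0, -0.0]
contact_force: [0.5, -0.3, -0.2]
opening: 0.006
```

Emit:
{"name": "move_arm", "arguments": {
  "turn": [
    [0,0,0],
    [0,0,0],
    [0,0,0],
    [0,0,0],
    [0,0,0],
    [0,0,0],
    [0,0,0],
    [0,0,0],
    [0,0,0],
    [0,0,0]
  ],
  "dp": [
    [0,0.02,0],
    [0,0.02,0],
    [0,0.02,0],
    [0,0.02,0],
    [0,0.02,0],
    [0,0.02,0],
    [0,0.02,0],
    [0,0.02,0],
    [0,0.02,0],
    [0,0.02,0]
  ],
  "jaw": [1,1,1,1,1,1,1,1,1,1]
}}

```text
clock: 26.48
tool_pos: [0.5974, -0.0761, 0.0061]
eef_rot: [0.967, 0.255, 0.0, -0.0]
contact_force: [0.6, -0.6, -0.0]
opening: 0.005
```

```bash
python3 -c "
from h import *
go(-.12,.0,.006); force(4)
s=r.snapshot('wrist');cv2.imwrite('pics/w17.png',s['frame'])"
```

```text
t 26.4833 berth [-0.0226 -0.0002  0.0061] units [-0.01  3.89  0.  ] tool y vs berth x deg -179.99 axis z [ 0.  0. -1.] F [ 0.64 -0.56 -0.01] op 0.005
F along berth -0.14 across -0.1 z 0.04 sem [0.18 0.16 0.09]
```

View pics/w17.png

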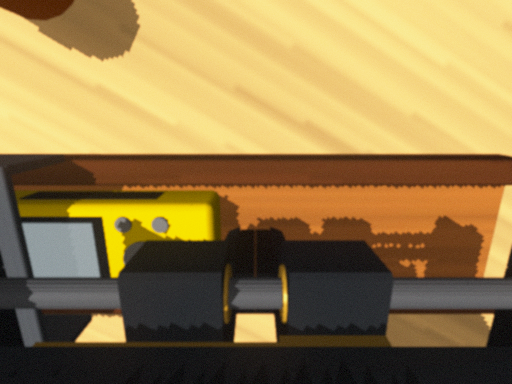

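The unit has stayed put: its foot edge at column 220 is now clear of the finger at column 228. Withdrawing.

Emit:
{"name": "move_arm", "arguments": {
  "turn": [
    [0,0,0],
    [0,0,0],
    [0,0,0],
    [0,0,0],
    [0,0,0],
    [0,0,0],
    [0,0,0],
    [0,0,0],
    [0,0,0],
    [0,0,0]
  ],
  "dp": [
    [0,0.2,0],
    [0,0.3,0],
    [0,0.3,0],
    [0,0.2,0],
    [0,0,-0.4],
    [0,0,-0.8],
    [0,0,-0.8],
    [0,0,-0.8],
    [0,0,-0.4],
    [0,0,0]
  ],
  "jaw": [1,1,1,1,1,1,1,1,1,1]
}}

```text
clock: 27.57
tool_pos: [0.6115, -0.0983, 0.0889]
eef_rot: [0.967, 0.255, 0.002, 0.001]
contact_force: [0.2, 0.4, -0.1]
opening: 0.002
```

```bash
python3 -c "
from h import *
go(-.12,.0,.006); force(3)
st=r.get_state();s=r.snapshot('wrist');cv2.imwrite('pics/w18.png',s['frame'])
s=r.snapshot('scene');cv2.imwrite('pics/s18.png',s['frame'])"
```

```text
t 27.5667 berth [-0.0489 -0.0015  0.0889] units [-0.07  2.83  3.32] tool y vs berth x deg -179.99 axis z [ 0.005 -0.001 -1.   ] F [ 0.24  0.42 -0.14] op 0.002
F along berth 0.04 across -0.37 z -0.16 sem [0.47 0.18 0.16]
```

View pics/w18.png

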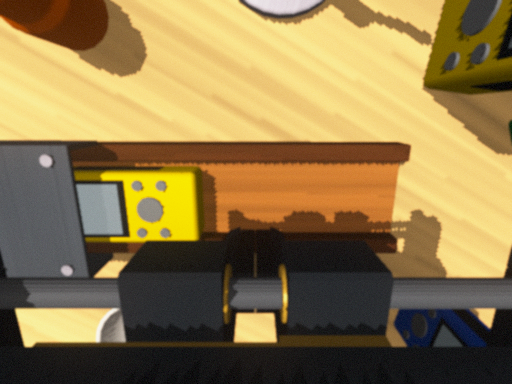

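View pics/s18.png

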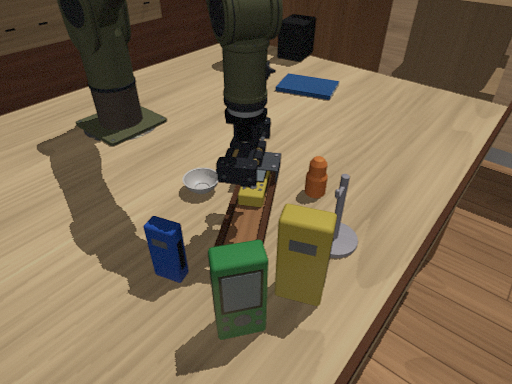

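```bash
python3 -c "
from h import *
for n in ('w13','w15','w16','w17'):
    i=cv2.imread(f'pics/{n}.png'); h=cv2.cvtColor(i,cv2.COLOR_BGR2HSV)
    for row in (203,210,218):
        m=(h[row,:,0]>22)&(h[row,:,0]<36)&(h[row,:,1]>150)&(h[row,:,2]>110); print(n,row,np.where(m)[0].max(),end='; ')
print()
st=r.get_state();s=r.snapshot('wrist')
for p in [(202,172),(199,237),(75,172)]: print(wray(s,*p,.042,st).round(4))
"
```

```text
w13 203 221; w13 210 224; w13 218 224; w15 203 221; w15 210 224; w15 218 224; w16 203 222; w16 210 224; w16 218 225; w17 203 209; w17 210 212; w17 218 213; 
[-0.0091 -0.0261  0.042 ]
[-0.0042  0.0258  0.042 ]
[ 0.0847 -0.0261  0.042 ]
```

```bash
python3 -c "
from h import *
print(r.finish_job()); print(r.get_state()['clock'])"
```

```text
the job is handed in; nothing more can be done
None
the job is handed in; nothing more can be done
```

I tipped the small yellow unit onto its back, slid it under the cover, pressed the contact and handed the job in at about 28 s of the 54 s. No verdict was reported.

**Toppling:** My first push passed just over the unit without touching it. The fingers turned out to end about 20 mm short of the reported TCP, so I went lower and it toppled cleanly, screen up between the rails.

**Pressing:** Sliding took about 1.5 to 2 N. The contact met the unit at a TCP berth x of about -20 mm. I pressed to about 7 N in all, of which roughly 5 N was on the spring, and held it for more than 1 s. Averaged readings never passed about 7 N.

**Backing off:** I withdrew at about 6 mm/s. Pictures show the unit stayed about 3 mm inside the point where contact began. That suggests 1 to 2 N remains on the bar, but this is worked out from pictures, not measured.

**Last checks:**
- **Arm:** it was clear of everything, with force near 0.
- **Other items:** the dish, light and key hook looked untouched.
- **Alignment:** the unit lay screen up between the rails. One rough reading of its foot edge suggested about 5° of skew. That disagrees with the roughly 3.5° the rails allow, so I put it down to rough pixel picking and did not measure it again.

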